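Swap the dead weights on three compression stands

ROBOT

A 7-joint arm with a two-finger parallel gripper is mounted at the origin on a cart in front of the work surface, level with it; the furniture and walls round the work are solid. World frame = base frame: x ahead of the robot, y to its left, z up, the work surface at z = 0. Lengths are in mm, angles in degrees, forces in N, time in s.
With the tool pointing down it reaches from about 425 to 875 mm from the base axis. Payload 4.7 kg.
Tool frame: the origin (TCP) lies between the finger pads; the fingertips stand 14 mm ahead of it and the grasp point (between the pads) lies 5 mm behind it; z points along the fingers, y is the line along which they close (so a half turn about z gives the same grasp; the last joint's range is limited). The gripper opens to 87 mm and grips with 3 to 60 N. Pads are 19 mm wide; open, the fingers measure 117 mm over their backs; the gripper's body (75 mm by 190 mm) begins 51 mm behind the grasp point.
Start: joints at [68.13, 18.392, -4.016, 83.108, 1.295, 78.541, -3.26], TCP at [250.588, -599.775, 236.587] pointing down, gripper open.
Joint ranges: [-163.93, 163.93], [-17.29, 119.83], [-79.2, 71.16], [3.27, 140.29], [-89.18, 269.18], [5.43, 117.66], [-154.24, 154.24]. Speed limits (degrees/s): [147.25, 147.25, 180, 180, 180, 180, 180].

INTERFACE

Orientations are given as [roll, pitch, yaw] about the fixed x, y, z axes, in that order (R = Rz(yaw) Ry(pitch) Rx(roll)).
In Python, from cell import arm gives the robot as it stands. The module is installed in compiled form; this text tells all that it offers.
- The arm moves only by the shell command python3 -m handwheel 'ROWS'. ROWS is JSON, one flat list of numbers, 5 for each row, row after row: the opening, from 0 (shut) to 1 (fully open), then the shift along the tool's x, y, z in mm, then the turn about the tool's z in degrees. A call has 1 to 12 rows; each row is the pose to reach, as a shift and turn from the pose commanded when the call began, along the tool's axes at that moment; what a row does not reach only later rows make up. A row lasts 1/8 s, in which the tool goes at most 62.5 mm and 10.7 degrees, less where a joint would pass 70% of its speed; a pose out of reach is approached as far as the arm can. A call with a gripper value outside its range is refused whole. The fingers move at their own pace and stop on an object; the grip force is fixed at half the most. Time passes only in rows, so rows that repeat a pose let the fingers close. It gives the time, the measured TCP pose, the force, the opening and the grip force at its end, in the units of the state.
- arm.state(): the state, without advancing time (a new reading comes with each control period).
- arm.get_image(name): name is "scene" or "top" or "wrist"; returns a dict with "pixels" (420x560x3 uint8, red, green, blue), "fx", "fy", "cx", "cy" (pixels), "T" (4x4, takes a point from camera to world coordinates). Camera axes: x right, y down, z forward; pixel columns grow to the right and rows downward; lengths in mm; the calibration is good to about 2 mm. The wrist camera is an equidistant fisheye: a pixel r from the principal point sees the ray r / f radians off the axis. A picture is of the moment at which its call begins. There is no depth.
- arm.close_job(): hands the job in; it is judged then, once.
Trained networks look in a picture, given as the dict that the camera call returned (one of the last four; its "shot" number tells which), for a name from the list of things; names that differ only in an ending like _2 or _b are one class to them, and where a whole thing is asked for, a point or a joint stands for the part that bears it (a point fixed in the world has none). Each returns a list of dicts, best first, with "confidence" (0 to 1); they miss things now and then, are a little off and sometimes report something else, mostly with a low value. They report only what shows in the picture. A call takes as long as a camera call. They do not tell look-alikes from the thing itself.
- arm.search_frame(picture, target): "extent" ([left, top, right, bottom] in pixels, round what is visible of it).
The state is a dict: "t": time; "qpos": joint angles; "dq": joint speeds; "joint_torque": joint torques, N m; "ee_pos": TCP position; "orientation": TCP orientation; "contact_force": force on the tool from outside, world axes, zero at the start; "ft_torque": the same for the moment, N m; "opening": finger opening in mm; "grasp_force": force on a finger pad.
Only numpy, scipy, OpenCV 4.12 (cv2) and the standard library are available. Lean on these libraries where they do the work, as an engineer would, in place of code of your own. Each camera call takes 0.05 s, during which the arm holds its last target. There are 200 camera calls.

TASK

The three steel ring weights have been left on the wrong compression stands. Change them round so that each foot presses equally hard: the small weight on the stand with the small foot, the medium weight on the medium one and the large weight on the large one, each lowered over the spindle until it lies flat on the foot. A weight that has to wait goes on the black rubber rest pad, never on the bare bench, and the brown bottle and the glass beaker stay where they are.

Things in the scene. Friction and masses are not known exactly. Their poses are not given: they have to be found in the camera images.
- load_small: the small ring weight, turned steel, loose, about 0.22 kg: a disc 40 mm across, 24 mm thick, and on it a round grip collar 30 mm across, 20 mm high (all three have this collar; 44 mm high in all); an 18 mm bore right through on the axis. Origin: centre of the underside, on the bore's axis; z up.
- load_medium: the medium ring weight, turned steel, loose, about 0.38 kg: a disc 52 mm across, 24 mm thick, and on it a round grip collar 30 mm across, 20 mm high (all three have this collar; 44 mm high in all); an 18 mm bore right through on the axis. Origin: centre of the underside, on the bore's axis; z up.
- load_large: the large ring weight, turned steel, loose, about 0.62 kg: a disc 66 mm across, 24 mm thick, and on it a round grip collar 30 mm across, 20 mm high (all three have this collar; 44 mm high in all); an 18 mm bore right through on the axis. Origin: centre of the underside, on the bore's axis; z up.
- stand_small: stand with the small foot, fixed: base plate 76 mm square, cork disc, flat round blackened foot 50 mm across, its top 30 mm above the bench; upright 8 mm spindle in its centre, ending 85 mm above the bench, tip pointed (3 mm, over 9 mm), root a cone 16 mm across, 14 mm high, that centres a weight. Origin: underside of the base, at bench height, on the spindle's axis; z up.
- stand_medium: stand with the medium foot, fixed: base plate 92 mm square, cork disc, flat round blackened foot 66 mm across, its top 30 mm above the bench; upright 8 mm spindle in its centre, ending 85 mm above the bench, tip pointed (3 mm, over 9 mm), root a cone 16 mm across, 14 mm high, that centres a weight. Origin: underside of the base, at bench height, on the spindle's axis; z up.
- stand_large: stand with the large foot, fixed: base plate 108 mm square, cork disc, flat round blackened foot 84 mm across, its top 30 mm above the bench; upright 8 mm spindle in its centre, ending 85 mm above the bench, tip pointed (3 mm, over 9 mm), root a cone 16 mm across, 14 mm high, that centres a weight. Origin: underside of the base, at bench height, on the spindle's axis; z up.
- rest_pad: black rubber rest pad, 90 mm square and 5 mm thick, fixed to the bench, free at the start. Origin: centre of its underside, z up.
- brown_bottle: brown drop bottle with a screw cap, 38 mm across, 82 mm high, upright and loose. Origin: centre of its underside, z up.
- glass_beaker: clear glass beaker, 54 mm across, 70 mm high, upright, empty and loose. Origin: centre of its underside, z up.
Things that resemble listed ones, but are neither listed nor needed, are in the scene too. Leave any orange, red or yellow look-alike of the load_small alone.

How it is judged:
By the outcome, as a careful person would: the job done as asked, in the order asked, and still so for the second after the job is handed in, with the robot touching nothing.
It also fails if it takes over 102 s, if anything falls off the work surface, if the arm or the gripper's body presses on something with over 40 N, if the wrist force passes 120 N, or if a joint passes its speed limit or range.

## Working session

There is one attempt and no reset: what is moved stays moved. The work goes in short steps, Python scripts to look and compute and a shell command to move; the robot and the scene stay as the last step left them, time stands still between calls to the robot, and variables do not carry over. Pictures are saved under pics/ and viewed, at most 14 in all, crops included, and the job is handed in when it is done.

```bash
mkdir -p pics
cat > h.py <<'E'
from cell import arm
import numpy as np, cv2
def save(im,n): cv2.imwrite('pics/'+n,cv2.cvtColor(im['pixels'],cv2.COLOR_RGB2BGR))
def ray(im,u,v,fish=False):
    T=np.array(im['T']); x=(u-im['cx'])/im['fx']; y=(v-im['cy'])/im['fy']
    if fish:
        r=np.hypot(x,y); s=np.sin(r)/r if r>1e-9 else 1; d=np.array([x*s,y*s,np.cos(r)])
    else: d=np.array([x,y,1.])
    return T[:3,3],T[:3,:3]@d
def at(im,u,v,z,fish=False):
    o,d=ray(im,u,v,fish); return (o+d*(z-o[2])/d[2])[:2]
N=['load_small','load_medium','load_large','stand_small','stand_medium','stand_large','rest_pad','brown_bottle','glass_beaker']
E
python3 - <<'E'
from h import *
print(arm.state())
for n in ('top','scene'):
    im=arm.get_image(n); save(im,n+'1.png'); print(n,im['fx'],im['cx'],im['cy'],np.round(im['T'],3).tolist())
    for k in N:
        for r in arm.search_frame(im,k)[:3]:
            e=r['extent']; print(k,round(r['confidence'],2),np.round(e,1),at(im,(e[0]+e[2])/2,(e[1]+e[3])/2,30).round())
E
```

```text
{'t': 0.0, 'qpos': array([68.13135776, 18.43849733, -4.01509867, 83.17656719,  1.29650481,
       78.53928392, -3.25793762]), 'dq': array([ 0.08381251,  0.02776037,  0.00666683,  0.05386958,  0.05735058,
        0.03584856, -0.02236419]), 'joint_torque': array([ 3.55221414e-05, -4.91278875e+01, -4.03852919e-01, -3.12528098e+01,
       -6.38312730e-02,  4.37935092e-02,  1.87374853e-04]), 'ee_pos': array([ 250.32984937, -599.2869525 ,  235.45321005]), 'orientation': array([-1.79890977e+02,  7.37768754e-03,  2.26803878e+01]), 'contact_force': array([-0.51541877,  0.41752093, -1.08771102]), 'ft_torque': array([0.02522887, 0.01558121, 0.06511739]), 'grasp_force': 0.0, 'opening': 87.04047710892958}
top 471.19202730828636 272.4521143573989 211.56882015614278 [[-0.003, -0.998, 0.065, 410.284], [-1.0, 0.003, 0.011, 9.497], [-0.011, -0.065, -0.998, 1215.851], [0.0, 0.0, 0.0, 1.0]]
load_small 0.69 [260.4 224.  281.1 242.9] [432.  27.]
load_small 0.65 [220.8 217.2 235.5 229.7] [457. 134.]
load_small 0.61 [208.1 268.  226.8 285.6] [324. 161.]
load_medium 0.77 [307.1 209.5 329.9 228.6] [468. -93.]
[... 473 characters left out ...]
-204.241], [-0.793, 0.4, -0.46, 570.71], [0.011, -0.745, -0.667, 869.259], [0.0, 0.0, 0.0, 1.0]]
load_small 0.86 [270.  290.2 287.3 318.5] [315. 171.]
load_small 0.7 [287.1 228.6 307.3 254.4] [427.  35.]
load_small 0.64 [242.9 234.3 265.1 262.7] [466. 123.]
load_medium 0.58 [318.7 192.5 342.6 214.5] [ 477. -106.]
load_large 0.96 [263.9 165.  289.9 190.7] [630. -62.]
stand_medium 0.91 [227.  236.5 283.5 285.3] [435. 141.]
stand_large 0.72 [300.3 199.1 361.7 238.2] [438. -72.]
stand_large 0.43 [262.  164.5 286.9 192.8] [631. -56.]
rest_pad 0.57 [149.  212.4 206.4 254.3] [605. 230.]
brown_bottle 0.76 [175.7 253.6 198.3 296.4] [487. 275.]
glass_beaker 0.79 [318.9 125.8 340.8 161.3] [ 662. -265.]
```

Run:
```python
import cv2
for n,c in(('top1',(120,390,100,310)),('scene1',(120,400,90,330))):
    i=cv2.imread(f'pics/{n}.png')[c[2]:c[3],c[0]:c[1]]; i=cv2.resize(i,None,fx=2.5,fy=2.5,interpolation=cv2.INTER_CUBIC); cv2.imwrite(f'pics/{n}c.png',i)
```

```text
(no output)
```

View pics/top1c.png

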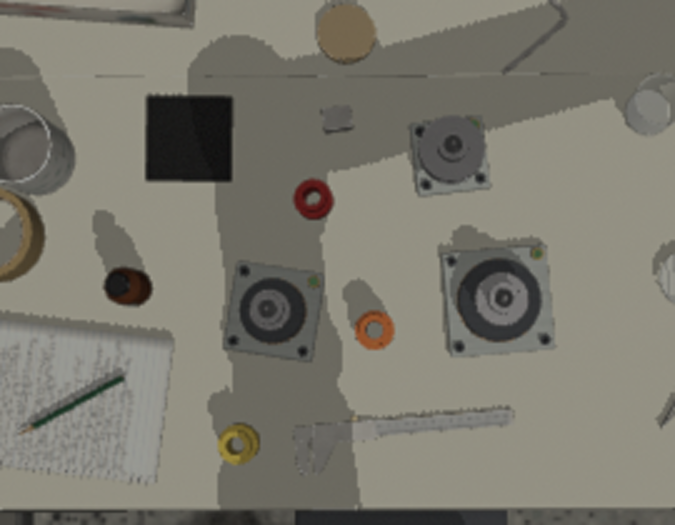

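View pics/scene1c.png

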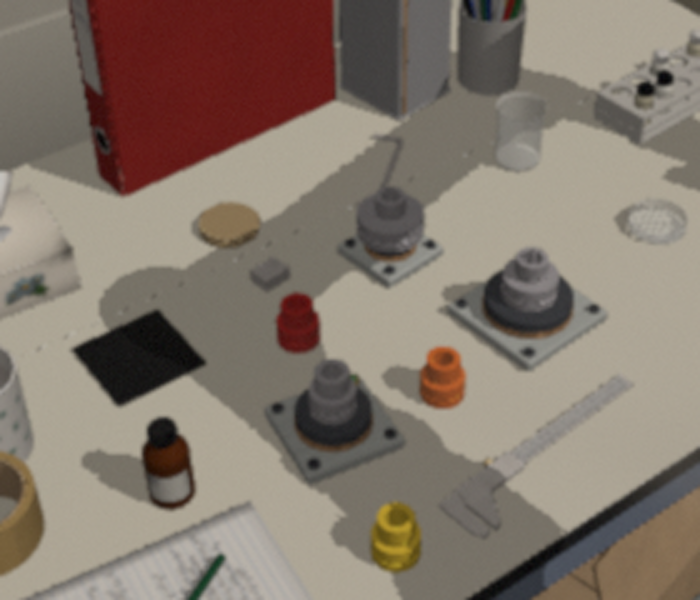

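The top crop shows the large weight on the small stand (crop 453,145), the small one on the medium stand (268,308), and the medium one on the large stand (505,297). The black pad is free at (190,138), and the coloured look-alikes are loose on the bench. There is a mug and a binder near the pad, so I'll measure both.

```bash
cat >> h.py <<'E'
def go(x,y,z,yaw=None):
    s=arm.state(); p=s['ee_pos']; w=s['orientation'][2]; a=np.radians(w); d=np.array([x,y,z])-p
    c,q=np.cos(a),np.sin(a)
    print('at',p.round(1),'yaw',round(w,1),'shift',np.round([c*d[0]+q*d[1],q*d[0]-c*d[1],-d[2]],1),'turn',None if yaw is None else round((w-yaw+180)%360-180,1))
E
python3 - <<'E'
from h import *
t=arm.get_image('top'); s=arm.get_image('scene')
P=lambda u,v:(u/2.5+120,v/2.5+100)
S=lambda u,v:(u/2.5+120,v/2.5+90)
print('binder base',at(s,*S(125,190),0),'cork',at(s,*S(230,222),0),'binder top edge',[at(t,*P(195,25),z) for z in(0,200,300)])
print('mug top right',[at(t,*P(75,145),z) for z in(0,100)])
print('pad',at(t,*P(189.5,138),5),'corners',[at(t,*P(*c),5) for c in((147,96),(232,96),(147,181),(232,181))])
for n,c in(('ss',(453,145)),('sm',(268,308)),('sl',(504,297))): print(n,at(t,*P(*c),74))
go(540,0,330,0)
E
```

```text
binder base [867.30310764 109.89708926] cork [755.77461992  50.19196203] binder top edge [array([757.03977536, 217.93902573]), array([700.00059258, 183.65164082]), array([671.48100119, 166.50794836])]
mug top right [array([630.30253545, 342.61323483]), array([612.20669014, 315.21547421])]
pad [636.19943299 221.89877654] corners [array([680.6459886 , 266.66044732]), array([680.19558353, 177.87739934]), array([591.32573743, 265.74089341]), array([590.95079363, 177.37593364])]
ss [615.20837139 -48.43889619]
sm [456.27009023 132.10583748]
sl [466.24689424 -96.87494838]
at [ 250.6 -599.8  236.6] yaw 22.7 shift [ 498.3 -441.8  -93.4] turn 22.7
```

```bash
python3 -m handwheel '[1,45,-38,-1,-2, 1,90,-77,-2,-4, 1,135,-115,-4,-6, 1,180,-153,-5,-8, 1,225,-192,-6,-10, 1,270,-230,-7,-12, 1,315,-268,-8,-14, 1,360,-307,-10,-16, 1,405,-345,-11,-18, 1,450,-384,-12,-20, 1,495,-422,-13,-22, 1,495,-422,-13,-22]'
python3 -m handwheel '[1,0,0,0,0, 1,0,0,0,0]'
python3 - <<'E'
from h import *
im=arm.get_image('wrist'); save(im,'w1.png'); print(im['fx'],im['cx'],im['cy'],np.round(im['T'],3).tolist()); print(arm.state()['qpos'].round(1))
for k in N[:7]:
    for r in arm.search_frame(im,k)[:2]:
        e=r['extent']; print(k,round(r['confidence'],2),np.round(e,1),at(im,(e[0]+e[2])/2,(e[1]+e[3])/2,54,True).round())
E
```

```text
t: 2.6
ee_pos: [545.7, -13.2, 249.9]
orientation: [-179.9, -0.2, 45.2]
contact_force: [-0.2, 0.6, -0.1]
opening: 87.4
grasp_force: 0.0
t: 2.85
ee_pos: [544.2, -21.5, 249.4]
orientation: [180.0, 0.1, 44.5]
contact_force: [-1.5, 0.9, -0.2]
opening: 87.2
grasp_force: 0.0
325.19226210127806 279.5896026621614 211.44847262226435 [[0.7, -0.691, -0.178, 591.971], [-0.714, -0.678, -0.175, 26.344], [0.0, 0.249, -0.968, 397.214], [0.0, 0.0, 0.0, 1.0]]
[ 32.1   7.5 -35.4  96.1   4.5  77.8 -49.6]
load_small 0.75 [107.2 138.6 152.  172.8] [457. 131.]
load_small 0.73 [168.8 200.9 207.  241. ] [449.  31.]
load_medium 0.62 [264.3 254.9 296.  302.8] [471. -93.]
load_large 0.69 [310.4 132.7 374.7 194.1] [614. -46.]
load_large 0.26 [105.8 136.5 151.4 171.2] [457. 134.]
stand_small 0.95 [295.3 116.6 374.9 201.8] [611. -38.]
stand_medium 0.71 [103.2 103.3 192.1 200.3] [475. 117.]
stand_large 0.58 [228.7 212.5 336.3 315.3] [487. -81.]
rest_pad 0.56 [152.3   0.  238.9  44.9] [616. 176.]
```

View pics/w1.png

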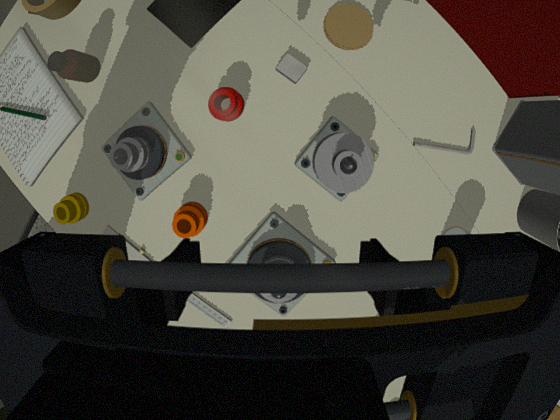

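The large weight is clear at about (346,163), the small at (128,155), and the medium is half behind the gripper at (280,280). I'll zoom in on the collars in both the wrist and top pictures.

Run:
```python
import cv2,numpy as np
w=cv2.imread('pics/w1.png');t=cv2.imread('pics/top1.png')
def c(i,u,v,h,k):
    j=cv2.resize(i[v-h:v+h,u-h:u+h],(k,k),interpolation=cv2.INTER_CUBIC); return cv2.convertScaleAbs(j,alpha=1.6)
a=np.hstack([c(w,348,163,33,264),c(w,128,155,33,264),np.zeros((264,264,3),np.uint8)])
b=np.hstack([c(t,301,158,22,264),c(t,227,223,22,264),c(t,321,219,22,264)])
cv2.imwrite('pics/z1.png',np.vstack([a,b]))
```

```text
(no output)
```

View pics/z1.png

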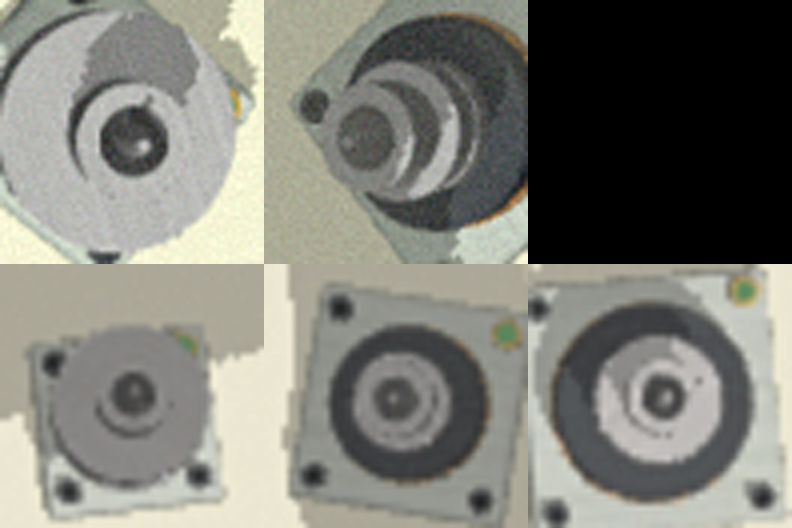

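Run:
```python
from h import *
w=arm.get_image('wrist');t=arm.get_image('top')
print('L',at(w,348.2,165.2,74,True),at(t,301.2,157.7,74)); print('S',at(w,120.2,156.2,74,True),at(t,227.2,223.3,74)); print('M',at(t,321.5,219.3,74))
print('pad',[at(t,u,v,5) for u,v in((195.5,155),)])
go(614,-48,150,45)
```

```text
L [616.27228932 -45.72089442] [615.94881912 -48.44371183]
S [456.28346863 135.3677106 ] [456.02723977 132.10495331]
M [465.03478937 -96.62163449]
pad [array([636.72831252, 222.68453525])]
at [544.6 -19.6 249.6] yaw 44.7 shift [29.4 69.  99.6] turn -0.3
```

```bash
python3 -m handwheel '[1,15,35,35,0, 1,31,69,80,0, 1,31,69,100,0, 1,31,69,100,0, 1,31,69,100,0]'
python3 - <<'E'
from h import *
w=arm.get_image('wrist'); p=w['pixels'][:,:,::-1]; s=arm.state(); print(s['ee_pos'],s['orientation'])
T=np.array(w['T'])
def proj(P):
    c=T[:3,:3].T@(np.array(P)-T[:3,3]); r=np.hypot(c[0],c[1]); th=np.arctan2(r,c[2]); return w['cx']+w['fx']*th*c[0]/r, w['cy']+w['fy']*th*c[1]/r
print('TCP axis proj z85,74',proj([*s['ee_pos'][:2],85]),proj([*s['ee_pos'][:2],74]))
cv2.imwrite('pics/w2.png',cv2.convertScaleAbs(cv2.resize(p[120:420,130:430],(600,600),interpolation=cv2.INTER_CUBIC),alpha=1.5))
E
```

```text
t: 3.98
ee_pos: [615.5, -46.0, 151.5]
orientation: [179.9, -0.1, 44.7]
contact_force: [-0.1, 0.7, 0.6]
opening: 87.0
grasp_force: 0.0
[615.78329858 -46.15478603 151.90676186] [ 1.79832090e+02 -1.01156034e-01  4.47307712e+01]
TCP axis proj z85,74 (np.float64(280.79079534163003), np.float64(229.09456206573483)) (np.float64(280.7051152095839), np.float64(224.54884543948722))
```

View pics/w2.png

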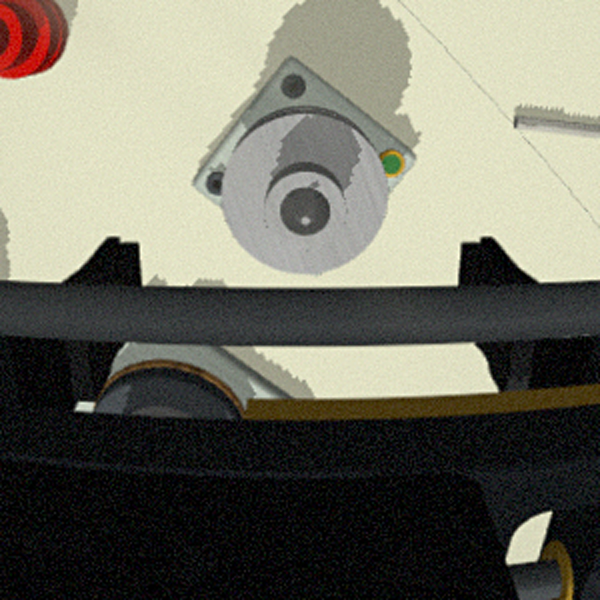

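The collar centre is at crop (306,204) and the spindle tip at (305,220), about 1.5 mm to the tool's +y of the finger mid-line. I'll correct that, descend and grip.

```bash
python3 -m handwheel '[1,0,1.5,45,0, 1,0,1.5,70,0, 1,0,1.5,79,0, 1,0,1.5,79,0, 1,0,1.5,79,0, 0,0,1.5,79,0, 0,0,1.5,79,0, 0,0,1.5,79,0, 0,0,1.5,79,0, 0,0,1.5,79,0]'
```

```text
t: 5.28
ee_pos: [616.2, -47.9, 70.5]
orientation: [-180.0, 0.0, 44.7]
contact_force: [-0.4, 0.5, 0.1]
opening: 45.1
grasp_force: 0.0
```

```bash
python3 -m handwheel '[0,0,0,0,0, 0,0,0,0,0, 0,0,0,0,0, 0,0,0,0,0]'; python3 -m handwheel '[0,0,0,-20,0, 0,0,0,-50,0, 0,0,0,-85,0, 0,0,0,-85,0]'
python3 -c "
from h import *
go(632,219,156,45)"
```

```text
t: 5.78
ee_pos: [616.4, -48.1, 70.5]
orientation: [180.0, -0.0, 44.7]
contact_force: [1.1, 0.3, -0.5]
opening: 29.4
grasp_force: 30.0
t: 6.28
ee_pos: [618.2, -47.4, 159.0]
orientation: [179.7, -0.2, 44.7]
contact_force: [0.5, -0.6, -5.0]
opening: 29.1
grasp_force: 30.0
at [618.2 -47.4 159. ] yaw 44.7 shift [ 197.2 -179.7    3. ] turn -0.3
```

```bash
python3 -m handwheel '[0,25,-22,0,0, 0,60,-54,0,0, 0,95,-85,0,0, 0,130,-117,0,0, 0,165,-148,0,0, 0,190,-171,0,0, 0,198,-178,0,0, 0,198,-178,0,0, 0,198,-178,40,0, 0,198,-178,75,0, 0,198,-178,95,0, 0,198,-178,95,0]'
python3 -c "
from h import *
go(632,219,45.5,45)"
```

```text
t: 7.78
ee_pos: [631.0, 215.7, 58.6]
orientation: [-179.9, 0.2, 44.6]
contact_force: [-0.7, 0.2, -5.7]
opening: 29.7
grasp_force: 30.0
at [631.  215.7  58.6] yaw 44.6 shift [ 3.  -1.7 13.1] turn -0.4
```

```bash
python3 -m handwheel '[0,3,-2,6,0, 0,3,-2,11,0, 0,3,-2,14.5,0, 0,3,-2,14.5,0, 0,3,-2,14.5,0]'
```

```text
t: 8.4
ee_pos: [632.7, 221.4, 46.2]
orientation: [180.0, -0.0, 44.7]
contact_force: [0.4, 0.5, -6.1]
opening: 29.7
grasp_force: 30.0
```

```bash
python3 -m handwheel '[0,0,0,1,0, 0,0,0,2,0, 0,0,0,2,0, 1,0,0,2,0, 1,0,0,2,0, 1,0,0,2,0, 1,0,0,0,0, 1,0,0,-30,0]'
python3 -m handwheel '[1,0,0,-50,0, 1,0,0,-105,0, 1,0,0,-105,0]'
python3 - <<'E'
from h import *
w=arm.get_image('wrist'); p=w['pixels'][:,:,::-1]
cv2.imwrite('pics/w3.png',cv2.convertScaleAbs(cv2.resize(p[60:360,130:430],(600,600),interpolation=cv2.INTER_CUBIC),alpha=1.5))
go(456.2,133,150,45)
E
```

```text
t: 9.4
ee_pos: [630.9, 220.5, 73.8]
orientation: [-179.9, 0.3, 44.7]
contact_force: [1.1, 0.1, -0.6]
opening: 71.6
grasp_force: 0.0
t: 9.78
ee_pos: [635.3, 223.3, 187.1]
orientation: [179.7, -0.5, 44.7]
contact_force: [0.6, 0.7, -0.5]
opening: 86.5
grasp_force: 0.0
at [633.9 222.3 184. ] yaw 44.7 shift [-189.2  -61.5   34. ] turn -0.3
```

View pics/w3.png

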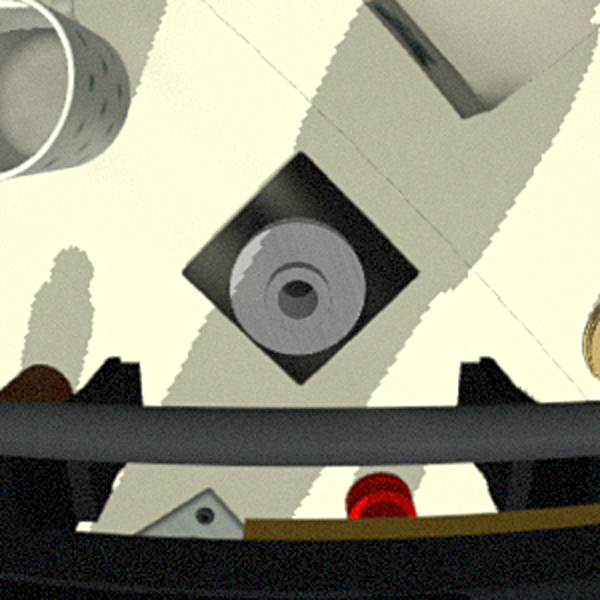

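The large weight lies flat on the pad, with its collar at crop (299,293) and the disc inside the pad's edges. Next is the small weight.

```bash
python3 -m handwheel '[1,-30,-10,0,0, 1,-80,-26,5,0, 1,-130,-43,15,0, 1,-170,-56,25,0, 1,-188,-62,30,0, 1,-188,-62,30,0, 1,-188,-62,30,0, 1,-188,-62,30,0]'
cat >> h.py <<'E'
def look(n,zs=(85,74)):
    w=arm.get_image('wrist'); p=w['pixels'][:,:,::-1]; s=arm.state(); T=np.array(w['T'])
    for z in zs:
        c=T[:3,:3].T@(np.array([*s['ee_pos'][:2],z])-T[:3,3]); r=np.hypot(c[0],c[1]); k=w['fx']*np.arctan2(r,c[2])/r
        u,v=w['cx']+k*c[0],w['cy']+k*c[1]; print('axis at z',z,'crop px',round((u-205)*4),round((v-160)*4),'px/mm',round(k*4,2))
    cv2.imwrite('pics/'+n,cv2.convertScaleAbs(cv2.resize(p[160:310,205:355],(600,600),interpolation=cv2.INTER_CUBIC),alpha=1.5)); print(s['ee_pos'].round(1),s['orientation'].round(1))
E
python3 -c "
from h import *
look('w4.png')"
```

```text
t: 10.82
ee_pos: [456.0, 134.0, 151.1]
orientation: [-180.0, -0.0, 44.7]
contact_force: [-0.1, 0.2, -0.6]
opening: 87.0
grasp_force: 0.0
axis at z 85 crop px 302 278 px/mm 5.8
axis at z 74 crop px 302 259 px/mm 5.54
[455.9 134.  151. ] [-180.    -0.    44.7]
```

View pics/w4.png

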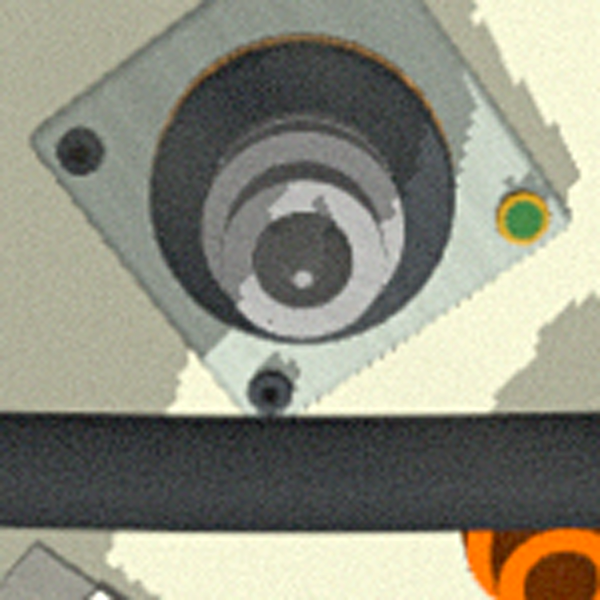

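The tip is at (302,278) and the collar at (302,259), exactly on the tool axis. I'll descend and grip.

```bash
python3 -m handwheel '[1,0,0,45,0, 1,0,0,72,0, 1,0,0,80.5,0, 1,0,0,80.5,0, 0,0,0,80.5,0, 0,0,0,80.5,0, 0,0,0,80.5,0, 0,0,0,80.5,0, 0,0,0,80.5,0, 0,0,0,80.5,0, 0,0,0,80.5,0, 0,0,0,80.5,0]'; python3 -m handwheel '[0,0,0,0,0, 0,0,0,-20,0, 0,0,0,-50,0, 0,0,0,-85,0, 0,0,0,-85,0, 0,0,0,-85,0]'
python3 -c "
from h import *
go(616.4,-47.7,156,45)"
```

```text
t: 12.38
ee_pos: [455.4, 133.2, 70.5]
orientation: [180.0, 0.0, 44.7]
contact_force: [0.4, -0.7, -0.5]
opening: 29.1
grasp_force: 30.0
t: 13.12
ee_pos: [454.4, 133.0, 154.4]
orientation: [-180.0, 0.1, 44.7]
contact_force: [-1.0, -0.8, -2.2]
opening: 28.9
grasp_force: 30.0
at [454.4 133.  154.4] yaw 44.7 shift [-11.9 242.4  -1.6] turn -0.3
```

```bash
python3 -m handwheel '[0,-2,30,0,0, 0,-4,80,0,0, 0,-7,130,0,0, 0,-9,180,0,0, 0,-11,220,0,0, 0,-12.5,242,0,0, 0,-12.5,242,0,0, 0,-12.5,242,0,0, 0,-12.5,242,0,0]'
python3 -c "
from h import *
look('w5.png',(85,))"
```

```text
t: 14.25
ee_pos: [615.9, -46.2, 155.2]
orientation: [-180.0, 0.0, 44.8]
contact_force: [0.3, 0.1, -2.0]
opening: 29.3
grasp_force: 30.0
axis at z 85 crop px 304 269 px/mm 5.7
[616.1 -46.4 155.5] [-180.     0.    44.8]
```

View pics/w5.png

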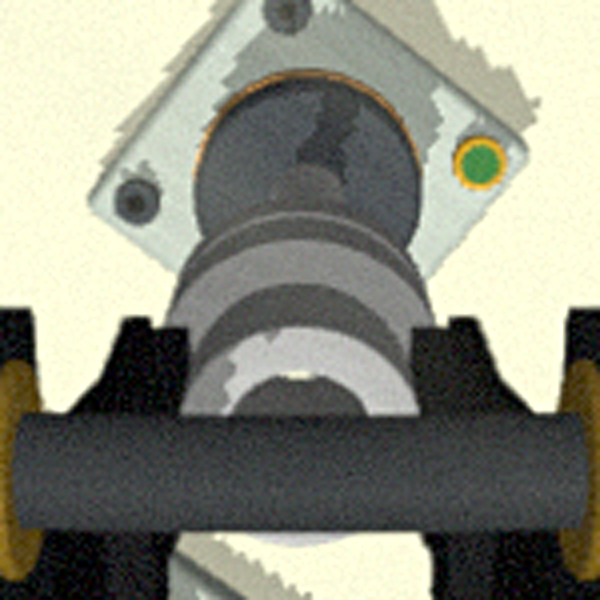

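The foot spans x 195–422, centre 308, against an axis of about 303. That puts the stand 1 mm to +y.

```bash
python3 -m handwheel '[0,0,1.2,0,0, 0,0,1.2,20,0, 0,0,1.2,40,0, 0,0,1.2,55,0, 0,0,1.2,70,0, 0,0,1.2,80,0, 0,0,1.2,83,0, 0,0,1.2,83,0, 0,0,1.2,83,0]'
```

```text
t: 15.42
ee_pos: [617.8, -48.4, 73.2]
orientation: [180.0, -0.0, 44.7]
contact_force: [-0.8, -1.1, -2.6]
opening: 29.4
grasp_force: 30.0
```

```bash
python3 -m handwheel '[0,0,0,2,0, 0,0,0,2.5,0, 0,0,0,3,0, 0,0,0,3,0]'; python3 -m handwheel '[1,0,0,0,0, 1,0,0,0,0, 1,0,0,0,0, 1,0,0,0,0, 1,0,0,-30,0, 1,0,0,-80,0, 1,0,0,-85,0]'
python3 -c "
from h import *
go(465.5,-96,150,45)"
```

```text
t: 15.92
ee_pos: [617.5, -48.5, 70.5]
orientation: [180.0, 0.0, 44.7]
contact_force: [-2.8, -0.1, 5.3]
opening: 29.6
grasp_force: 30.0
t: 16.8
ee_pos: [620.2, -48.1, 158.9]
orientation: [179.7, -0.3, 44.7]
contact_force: [-0.5, 0.5, -0.5]
opening: 85.3
grasp_force: 0.0
at [620.2 -48.1 158.9] yaw 44.7 shift [-143.7  -74.7    8.9] turn -0.3
```

```bash
python3 -m handwheel '[1,-30,-16,0,0, 1,-75,-39,2,0, 1,-115,-59,5,0, 1,-136,-70,5,0, 1,-141.5,-73,5,0, 1,-141.5,-73,5,0, 1,-141.5,-73,5,0, 1,-141.5,-73,5,0]'
python3 -c "
from h import *
look('w6.png')"
```

```text
t: 17.8
ee_pos: [466.2, -95.4, 149.4]
orientation: [-180.0, -0.0, 44.7]
contact_force: [0.4, -0.1, -0.5]
opening: 87.1
grasp_force: 0.0
axis at z 85 crop px 302 281 px/mm 5.84
axis at z 74 crop px 302 262 px/mm 5.58
[466.1 -95.5 149.4] [-180.    -0.    44.7]
```

View pics/w6.png

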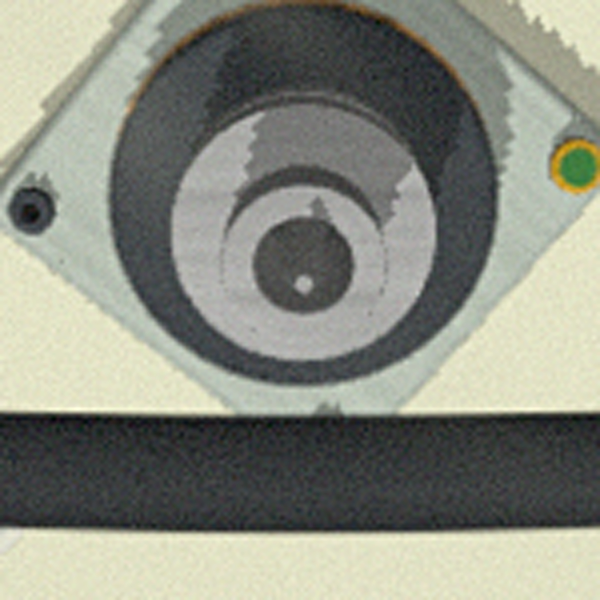

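The tip at (303,284) and collar at (303,264) lie within 0.5 mm of the axis, so I'll grip the medium weight.

```bash
python3 -m handwheel '[1,-0.5,0,45,0, 1,-0.5,0,70,0, 1,-0.5,0,79,0, 1,-0.5,0,79,0, 0,-0.5,0,79,0, 0,-0.5,0,79,0, 0,-0.5,0,79,0, 0,-0.5,0,79,0, 0,-0.5,0,79,0, 0,-0.5,0,79,0, 0,-0.5,0,79,0, 0,-0.5,0,79,0]'; python3 -m handwheel '[0,0,0,0,0, 0,0,0,-20,0, 0,0,0,-50,0, 0,0,0,-85,0, 0,0,0,-85,0, 0,0,0,-85,0]'
python3 -c "
from h import *
go(455.9,134.0,155,45)"
```

```text
t: 19.35
ee_pos: [465.4, -96.5, 70.6]
orientation: [180.0, -0.0, 44.7]
contact_force: [1.1, -1.4, -1.1]
opening: 28.5
grasp_force: 30.0
t: 20.1
ee_pos: [463.8, -96.1, 153.9]
orientation: [-179.9, 0.1, 44.7]
contact_force: [0.7, 0.2, -4.5]
opening: 28.6
grasp_force: 30.0
at [463.8 -96.1 153.9] yaw 44.7 shift [ 156.2 -169.1   -1.1] turn -0.3
```

```bash
python3 -m handwheel '[0,20,-22,0,0, 0,55,-60,0,0, 0,90,-99,0,0, 0,125,-138,0,0, 0,147,-162,0,0, 0,155,-170,0,0, 0,155,-170,0,0, 0,155,-170,0,0, 0,155,-170,0,0]'
python3 -c "
from h import *
look('w7.png',(85,30))"
```

```text
t: 21.22
ee_pos: [455.9, 132.0, 155.3]
orientation: [180.0, 0.0, 44.5]
contact_force: [-0.3, -0.0, -4.6]
opening: 28.5
grasp_force: 30.0
axis at z 85 crop px 301 268 px/mm 5.7
axis at z 30 crop px 300 193 px/mm 4.63
[456.  132.3 155.4] [180.    0.   44.6]
```

View pics/w7.png

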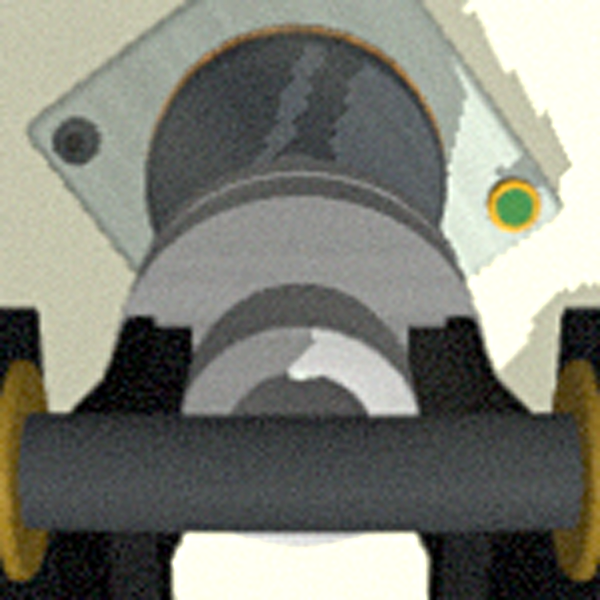

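The foot centre is at x≈296 against an axis of 300, so I'll correct by -1 mm in tool y and +1 mm in tool x, then lower.

```bash
python3 -m handwheel '[0,1,-1,0,0, 0,1,-1,20,0, 0,1,-1,40,0, 0,1,-1,55,0, 0,1,-1,70,0, 0,1,-1,80,0, 0,1,-1,83,0, 0,1,-1,83,0, 0,1,-1,84.5,0, 0,1,-1,85.5,0, 0,1,-1,85.5,0]'
```

```text
t: 22.65
ee_pos: [456.2, 134.6, 70.6]
orientation: [179.9, 0.0, 44.7]
contact_force: [-1.6, -3.1, 1.9]
opening: 28.8
grasp_force: 30.0
```

```bash
python3 -m handwheel '[1,0,0,0,0, 1,0,0,0,0, 1,0,0,0,0, 1,0,0,0,0, 1,0,0,-30,0, 1,0,0,-80,0, 1,0,0,-85,0]'
python3 -m handwheel '[1,30,10,0,0, 1,80,26,0,0, 1,130,43,0,0, 1,170,56,0,0, 1,187,62.5,0,0, 1,187,62.5,0,0, 1,187,62.5,0,0, 1,187,62.5,0,0]'
python3 -c "
from h import *
look('w8.png',(49,5))"
```

```text
t: 23.52
ee_pos: [458.2, 135.8, 158.4]
orientation: [179.7, -0.3, 44.7]
contact_force: [0.1, -0.1, 0.3]
opening: 84.8
grasp_force: 0.0
t: 24.52
ee_pos: [632.1, 221.4, 155.1]
orientation: [180.0, 0.0, 44.7]
contact_force: [0.0, -0.0, 0.4]
opening: 87.0
grasp_force: 0.0
axis at z 49 crop px 302 216 px/mm 4.95
axis at z 5 crop px 301 168 px/mm 4.26
[632.2 221.4 155.2] [180.    0.   44.7]
```

View pics/w8.png

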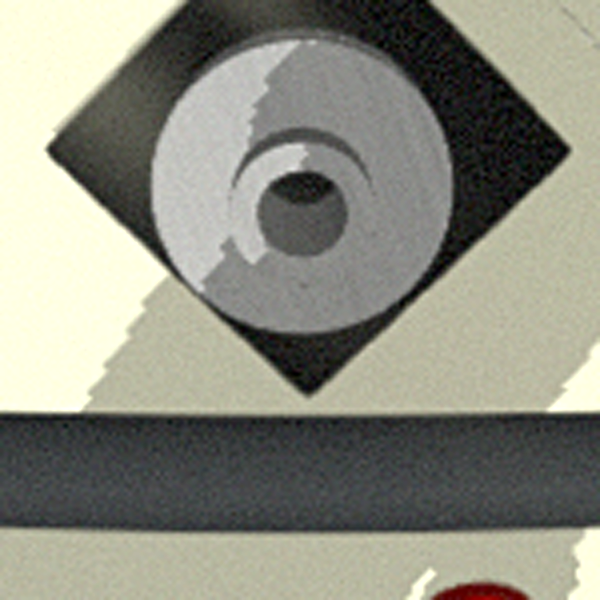

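The collar centre is at (302,215), on the axis. I'll grip the large weight.

```bash
python3 -m handwheel '[1,0,0,45,0, 1,0,0,85,0, 1,0,0,105,0, 1,0,0,109.5,0, 0,0,0,109.5,0, 0,0,0,109.5,0, 0,0,0,109.5,0, 0,0,0,109.5,0, 0,0,0,109.5,0, 0,0,0,109.5,0, 0,0,0,109.5,0, 0,0,0,109.5,0]'; python3 -m handwheel '[0,0,0,0,0, 0,0,0,-20,0, 0,0,0,-60,0, 0,0,0,-100,0, 0,0,0,-110,0, 0,0,0,-110,0]'
python3 -c "
from h import *
go(465.6,-95.9,155,45)"
```

```text
t: 26.08
ee_pos: [632.9, 221.8, 45.5]
orientation: [180.0, 0.0, 44.7]
contact_force: [1.1, -0.3, -0.0]
opening: 29.4
grasp_force: 30.0
t: 26.82
ee_pos: [632.4, 221.9, 155.4]
orientation: [180.0, 0.0, 44.7]
contact_force: [0.2, 1.3, -6.7]
opening: 29.6
grasp_force: 30.0
at [632.4 221.9 155.4] yaw 44.7 shift [-342.1  108.6    0.4] turn -0.3
```

```bash
python3 -m handwheel '[0,-30,9.5,0,0, 0,-80,25.4,0,0, 0,-130,41.3,0,0, 0,-180,57.1,0,0, 0,-230,73,0,0, 0,-280,88.9,0,0, 0,-320,101.6,0,0, 0,-342,108.6,0,0, 0,-342,108.6,0,0, 0,-342,108.6,0,0, 0,-342,108.6,0,0]'
python3 -c "
from h import *
look('w9.png',(85,30)); go(465.6,-95.9,70.5)"
```

```text
t: 28.2
ee_pos: [466.0, -94.3, 155.0]
orientation: [-179.9, -0.0, 44.8]
contact_force: [0.0, -0.1, -4.9]
opening: 29.4
grasp_force: 30.0
axis at z 85 crop px 303 270 px/mm 5.71
axis at z 30 crop px 303 195 px/mm 4.63
[466.1 -94.4 155.2] [-180.    -0.    44.8]
at [466.1 -94.4 155.2] yaw 44.8 shift [-1.4  0.7 84.7] turn None
```

View pics/w9.png

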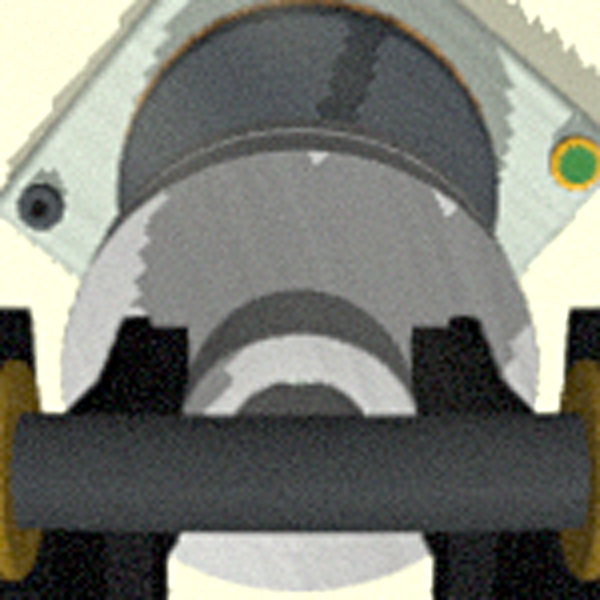

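The foot spans 119–498, centre 308, against an axis of 303: +1 mm in y, and -1 mm in x. Lowering now.

```bash
python3 -m handwheel '[0,-1,1,0,0, 0,-1,1,20,0, 0,-1,1,40,0, 0,-1,1,55,0, 0,-1,1,70,0, 0,-1,1,80,0, 0,-1,1,83,0, 0,-1,1,83,0, 0,-1,1,84.5,0, 0,-1,1,85.5,0, 0,-1,1,85.5,0]'
```

```text
t: 29.62
ee_pos: [466.2, -97.2, 70.4]
orientation: [180.0, -0.0, 44.7]
contact_force: [-0.2, 0.6, -3.7]
opening: 29.7
grasp_force: 30.0
```

```bash
python3 -m handwheel '[0,0,0,0.7,0, 0,0,0,0.7,0]'; python3 -m handwheel '[1,0,0,0,0, 1,0,0,0,0, 1,0,0,0,0, 1,0,0,0,0, 1,0,0,-30,0, 1,0,0,-80,0, 1,40,-20,-140,0, 1,90,-40,-190,0, 1,90,-40,-190,0, 1,90,-40,-190,0]'
python3 - <<'E'
from h import *
w=arm.get_image('wrist'); t=arm.get_image('top'); s=arm.get_image('scene')
f=lambda p:cv2.convertScaleAbs(p[:,:,::-1],alpha=1.4)
a=cv2.resize(f(s['pixels'][90:330,120:400]),(467,400),interpolation=cv2.INTER_CUBIC)
b=cv2.resize(f(w['pixels'][60:310,80:400]),(512,400)) [:, :333]
cv2.imwrite('pics/f1.png',np.hstack([a,b])); save(t,'t2.png'); save(w,'wf.png')
for k in('brown_bottle','glass_beaker'):
    for im in(t,s):
        for r in arm.search_frame(im,k)[:1]: print(k,np.round(r['extent'],1))
E
```

```text
t: 29.88
ee_pos: [466.3, -97.3, 70.3]
orientation: [180.0, 0.0, 44.7]
contact_force: [-3.5, 0.8, 5.3]
opening: 29.0
grasp_force: 30.0
t: 31.12
ee_pos: [502.8, -3.9, 260.5]
orientation: [179.9, -0.1, 44.9]
contact_force: [-0.4, -0.2, -0.3]
opening: 87.2
grasp_force: 0.0
brown_bottle [160.2 206.1 183.5 222.9]
brown_bottle [177.2 258.7 197.5 296.9]
glass_beaker [370.4 127.2 396.3 152.7]
glass_beaker [317.9 127.5 337.4 160.1]
```

View pics/f1.png

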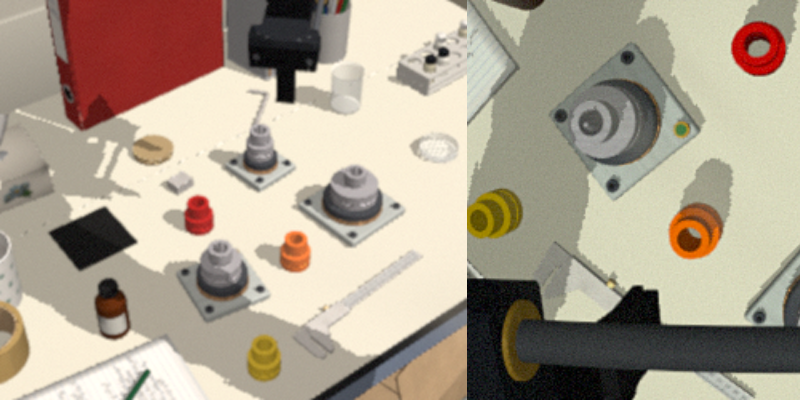

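The small weight (260,140), medium (222,260) and large (355,190) each sit flat on their matching stands. The pad is empty, and the bottle and beaker haven't moved.

```bash
python3 -c "
from cell import arm
print(arm.close_job())"
```

```text
the job is handed in; nothing more can be done
None
```

The job is handed in: each of the three weights lies flat on its matching stand (the large one waited on the rest pad), the bottle and beaker were not moved, and the arm took about 31 s of the 102 s allowed.

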